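Release and push out the filter cassette

TASK

Take the release pin out of its fork rest, put its tip into the round well on top of the filter cassette and hold the recessed button down with it while you push the cassette out of the filter unit, all the way to its stop (it catches again wherever the button is let up early). Then let the button spring up so that the cassette is locked out, and hang the pin upright in its fork rest again. Do not move the bottle, marker, tip refill or dish about.

Things in the scene. Friction and masses are not known exactly. Their poses are not given: they have to be found in the camera images.
- unit: White bench air-filter unit, fixed to the worktop, 170 (x) x 110 (y) x 45 mm high; origin at the centre of its underside, z up. Its -x side is the front, toward which the cassette slides out of the open-topped channel; the pump block closes the rear 60 mm. It may stand to the left or the right.
- cassette (a joint): How far the grey filter cassette (110 x 70 mm, top 36 mm above the worktop, 84 mm wide front bezel) is out of the unit, along the unit's -x: 0 home, 0.080 m fully out at its stop. Sliding friction about 2.5 N. A latch holds it at 0, 0.027, 0.054 and 0.077 to 0.080 m (at the last it is locked out) whenever the button is up.
- well_mouth (a point): Centre of the mouth of the round well in the cassette's top, 17 mm across, 36 mm above the worktop, 2 mm behind the unit's origin (unit +x) when the cassette is home. It moves with the cassette. The well's wall is 12 mm deep and can be pushed sideways by the pin.
- release (a joint): How far the button at the well's bottom is pressed: 0 up, 0.008 m fully down; the spring pushes back with 2 N at 0 and 5 N fully down. Pressed more than 0.004 m it frees the cassette; 0.006 is a good depth to hold.
- release_top (a point): Centre of the steel button's top (14 mm across), 12 mm below the well's mouth when up; moves with the button.
- pin_grip (a point): Centre of the black handle of the release pin; the handle is a flat-sided bar 26 (pin x) x 18 (pin y) x 62 mm (z). Below it come a steel flange 28 mm across and 5 mm thick (top 31 mm, underside 36 mm below this point) and then a steel pin 8 mm across and 55 mm long, whose tip lies 91 mm below this point. Pin z points from tip to handle. About 80 g.
- pin_tip (a point): The tip of the release pin (centre of its end).
- rest_seat (a point): Centre of the fork rest's seat, on top of its 50 x 8 mm fork plate, 75 mm above the worktop; the pin's axis stands here and the flange's underside lies on the plate. The fork's 14 mm wide slot is open toward the rest's -x and runs from 24 mm in front of this point to 7 mm behind it (+x). Rest base 90 x 80 x 10 mm, fixed to the worktop; nothing of it stands higher than 75 mm.
- bottle: White 100 ml reagent bottle, 47 mm across, 100 mm high, standing at the back between the unit and the rest; bystander. Origin under its centre.
- marker: Felt marker, 131 mm long (its y), 11 mm thick, lying between the unit and the rest; bystander. Origin under its centre.
- refill: Tip refill block, 60 x 115 x 30 mm, near the worktop's front edge; bystander. Origin under its centre.
- dish: Flat round culture dish, 93 mm across, 15 mm high, near the worktop's front edge; bystander. Origin under its centre.
Mind the look-alikes: they are no part of the job. What is shaped like the part that bears pin_grip but blue or white is not meant.

How it is judged (in metres and radians):
On the way, in this order (a step that is already met when the one before it is completed fails the run):
1. the pin's tip holds the button down (more than 4.5 mm) while the cassette is still home (distance between pin_tip and release_top below 0.012 m and value of joint release above 0.0045 m and value of joint cassette below 0.01 m), for 0.1 s.
2. the cassette is pushed out to its stop with the pin still holding the button down (distance between pin_tip and release_top below 0.012 m and value of joint release above 0.004 m and value of joint cassette above 0.075 m), for 0.1 s.
At the end, for the whole second after the job is handed in: The cassette is out at least 75 mm and the button is up again (less than 2 mm pressed), locking it; the pin hangs upright (within 0.12 rad) in its fork rest with its flange on the fork plate (height within 4 mm, axis within 10 mm of the seat) (value of joint cassette above 0.075 m and value of joint release below 0.002 m and horizontal distance between pin_tip and rest_seat below 0.01 m and horizontal distance between pin_grip and rest_seat below 0.012 m and height (world z) of pin_tip between 0.016 and 0.024 m and angle between pin_grip's own z axis and vertical below 0.12 rad); the robot touches nothing.
It fails at once if the bottle is moved more than 30 mm (distance of bottle from where it was at the start of the episode above 0.03 m).
It fails at once if the marker is moved more than 30 mm (distance of marker from where it was at the start of the episode above 0.03 m).
It fails at once if the refill is moved more than 30 mm (distance of refill from where it was at the start of the episode above 0.03 m).
It fails at once if the dish is moved more than 30 mm (distance of dish from where it was at the start of the episode above 0.03 m).
It also fails if it takes over 54 s, if anything falls off the work surface, if the arm or the gripper's body presses on something with over 40 N, if the wrist force passes 120 N, or if a joint passes its speed limit or range.

ROBOT

A 6-joint arm with a two-finger parallel gripper is mounted at the origin on a cart in front of the work surface, level with it; the furniture and walls round the work are solid. World frame = base frame: x ahead of the robot, y to its left, z up, the work surface at z = 0. Lengths are in m, angles in degrees, forces in N, time in s.
With the tool pointing down it reaches from about 0.4 to 0.825 m from the base axis. Payload 7 kg.
Tool frame: the origin (TCP) lies at the very end of the fingers, on their centre line; the grasp point (between the pads) lies 19 mm behind it; x points along the fingers, z is the direction in which the jaws open and shut, and the axes are right-handed (so a half turn about x gives the same grasp; the last joint's range is limited). The gripper opens to 88 mm and grips with 3 to 60 N. Pads are 19 mm wide; open, the fingers measure 130 mm over their backs; the gripper's body (78 mm by 193 mm) begins 47 mm behind the grasp point.
Start: joints at [86.236, 20.546, 0.682, 0, -70.136, -16.507], TCP at [0.234, 0.633, 0.227] pointing down, gripper open.
Joint ranges: [-176.03, 176.03], [-82.01, 121.73], [-58.28, 71.71], [-173.87, 95.51], [-174.79, -0.11], [-173.66, 173.66]. Speed limits (degrees/s): [136.94, 136.94, 172.46, 180, 180, 180].

INTERFACE

Orientations are given as [roll, pitch, yaw] about the fixed x, y, z axes, in that order (R = Rz(yaw) Ry(pitch) Rx(roll)).
In Python, from plant import * gives the robot as it stands.
- The arm moves only by the tool arm_command, never from a script. Its argument "commands" is one flat list of numbers, 5 for each row, row after row: the shift along the tool's x, y, z in mm, then the turn about the tool's x in degrees, then the opening in per cent of the stroke, from 0 (shut) to 100 (fully open). A call has 1 to 5 rows; each row shifts and turns the pose as measured when the row begins, along the tool's axes as they then stand; what a row does not reach is not made up. A row lasts 1/8 s, in which the tool goes at most 62.5 mm and 10.7 degrees, less where a joint would pass 70% of its speed; a pose out of reach is approached as far as the arm can. A call is refused whole if a number of a shift passes 62.5 or a number of a turn 10.7, either way. A call with a gripper value outside its range is refused whole. The fingers move at their own pace and stop on an object; the grip force is fixed at half the most. Time passes only in rows, so rows that do not move let the fingers close. It gives the time, the measured TCP pose, the force and the opening at its end, in the units of the state.
- get_obs(): the state, without advancing time (a new reading comes with each control period).
- snapshot(name): name is "scene" or "top"; returns a dict with "frame" (384x512x3 uint8, blue, green, red), "fov_y" (degrees; the focal length in pixels is half the picture's height over the tangent of half this angle, whatever the lens; pixels are square), "cx", "cy" (the principal point, pixels), "world_to_cam" (4x4, takes a point from world to camera coordinates). Camera axes: x right, y up, looking along -z (the intrinsics and any distortion apply to the point x, -y, -z); pixel columns grow to the right and rows downward; lengths in m; the calibration is good to about 2 mm. A picture is of the moment at which its call begins. There is no depth.
- close_job(): hands the job in, once; it reports no verdict.
The state is a dict: "clock": time; "joint_pos": joint angles; "qvel": joint speeds; "tau": joint torques, N m; "tool_pos": TCP position; "orientation": TCP orientation; "force": force on the tool from outside, world axes, zero at the start; "moment": the same for the moment, N m; "opening": finger opening in m.
Only numpy, scipy, OpenCV 4.12 (cv2) and the standard library are available. Lean on these libraries where they do the work, as an engineer would, in place of code of your own. Each camera call takes 0.05 s, during which the arm holds its last target. There are 200 camera calls.

## Working session

There is one attempt and no reset: what is moved stays moved. The work goes in short steps, Python scripts to look and compute and a tool call to move; the robot and the scene stay as the last step left them, time stands still between calls to the robot, and variables do not carry over. Pictures are saved under pics/ and viewed, about 8 in all and at most 12, crops included, and the job is handed in when it is done.

Besides the shell and the picture viewer there is one more tool, called after ">>>" as name(argument=value, ...), one argument or row to a line, values as JSON. arm_command: Moves the arm, as the interface text tells. Its arguments: {"type":"object","properties":{"commands":{"type":"array"}},"required":["commands"]}

```bash
mkdir -p pics
python3 - <<'E'
from plant import *
import cv2,numpy as np
print(get_obs())
for n in ("scene","top"):
    s=snapshot(n); cv2.imwrite(f"pics/{n}0.png",s["frame"]); print(n,s["fov_y"],s["cx"],s["cy"],[k for k in s]); print(np.round(s["world_to_cam"],4))
    np.save(f"pics/{n}0.npy",s,allow_pickle=True)
a=cv2.imread("pics/scene0.png");b=cv2.imread("pics/top0.png")
E
```

```text
{'clock': 0.0, 'joint_pos': array([ 8.62376409e+01,  2.05895460e+01,  6.32988561e-01, -1.99917620e-02,
       -7.01347035e+01, -1.65088015e+01]), 'qvel': array([ 0.00521159, -0.00423217, -0.0796533 ,  0.11577669, -0.01582274,
        0.0922815 ]), 'tau': array([-2.83019544e-04, -5.82716095e+01,  2.93039292e+01,  6.99648678e+00,
        6.81288730e-03, -1.68359693e-04]), 'tool_pos': array([0.23369835, 0.63273056, 0.22563844]), 'orientation': array([   4.87392138,   89.9068235 , -105.40404762]), 'force': array([-0.36392021, -0.46026212, -0.91305781]), 'moment': array([-0.02266552,  0.01263748,  0.02473581]), 'opening': 0.08765372562696308}
scene 48.33007460956462 254.07847196113667 191.6567590254059 ['frame', 'fov_y', 'cx', 'cy', 'world_to_cam']
[[-0.5709 -0.8206  0.0257  0.3325]
 [ 0.3882 -0.2423  0.8891 -0.2866]
 [-0.7234  0.5176  0.4569 -0.6239]
 [ 0.      0.      0.      1.    ]]
top 42.074862774866794 253.3389880974829 187.05270128385217 ['frame', 'fov_y', 'cx', 'cy', 'world_to_cam']
[[ 0.0183 -0.9998 -0.0056  0.0447]
 [ 0.9685  0.0163  0.2483 -0.5328]
 [-0.2482 -0.0099  0.9687 -1.4213]
 [ 0.      0.      0.      1.    ]]
```

View pics/scene0.png

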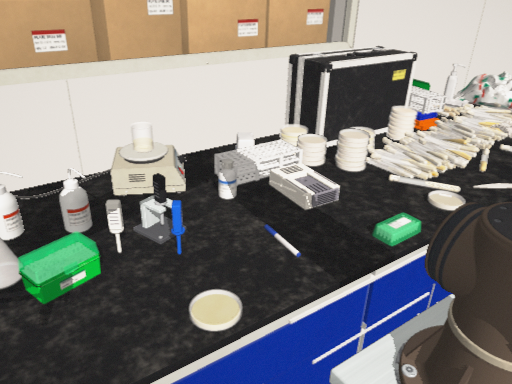

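View pics/top0.png

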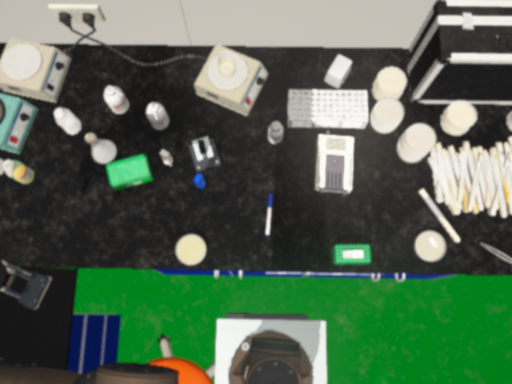

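The scene view shows the black pin in its rest at about (157,200), with the blue look-alike at (178,225) and the white one at (115,225). The unit is at (303,185). In the top view the rest is at (205,153), the unit at (335,163) and the gripper at (22,285). Next I'll enlarge both.

```bash
cat > h.py <<'E'
import numpy as np,cv2
def cam(s):
    f=s["frame"].shape[0]/2/np.tan(np.radians(s["fov_y"]/2)); return f,s["cx"],s["cy"],np.array(s["world_to_cam"])
def proj(s,P):
    f,cx,cy,T=cam(s); p=T[:3,:3]@np.array(P,float)+T[:3,3]; return np.array([cx+f*p[0]/-p[2],cy-f*p[1]/-p[2]])
def ray(s,uv):
    f,cx,cy,T=cam(s); d=T[:3,:3].T@np.array([(uv[0]-cx)/f,-(uv[1]-cy)/f,-1.]); return -T[:3,:3].T@T[:3,3],d/np.linalg.norm(d)
def onz(s,uv,z):
    o,d=ray(s,uv); return o+d*(z-o[2])/d[2]
def tri(s1,u1,s2,u2):
    o1,d1=ray(s1,u1);o2,d2=ray(s2,u2)
    t=np.linalg.lstsq(np.c_[d1,-d2],o2-o1,rcond=None)[0]; a=o1+d1*t[0];b=o2+d2*t[1]; return (a+b)/2,np.linalg.norm(a-b)
def load(n): return np.load(f"pics/{n}.npy",allow_pickle=True).item()
def crop(im,x0,y0,x1,y1,k,name):
    cv2.imwrite(f"pics/{name}.png",cv2.resize(im[y0:y1,x0:x1],None,fx=k,fy=k,interpolation=cv2.INTER_CUBIC))
E
python3 - <<'E'
from h import *
s,t=load("scene0"),load("top0")
crop(s["frame"],95,140,351,270,3,"c1")
crop(t["frame"],140,110,380,210,3,"c2")
for n,p,z in (("rest",(205,153),.01),("unit",(335,163),.04),("dish",(191,249),.015),("bottle",(275,132),.05),("refill",(352,254),.03)):
    print(n,onz(t,p,z).round(3))
for n,p,z in (("dish",(216,310),.015),("refill",(398,229),.03)): print("scene",n,onz(s,p,z).round(3))
print("tcp in top",proj(t,(.2337,.6327,.2256)))
E
```

```text
rest [0.655 0.209 0.01 ]
unit [ 0.619 -0.195  0.04 ]
dish [0.351 0.238 0.015]
bottle [ 0.714 -0.01   0.05 ]
refill [ 0.342 -0.241  0.03 ]
scene dish [0.338 0.25  0.015]
scene refill [ 0.324 -0.21   0.03 ]
tcp in top [ 22.89645735 281.63494772]
```

View pics/c1.png

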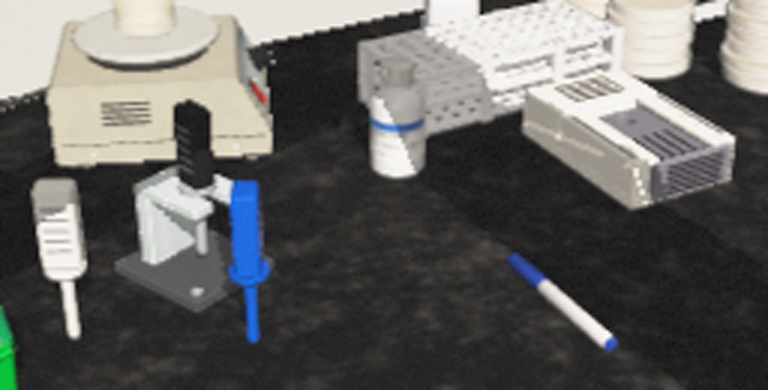

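View pics/c2.png

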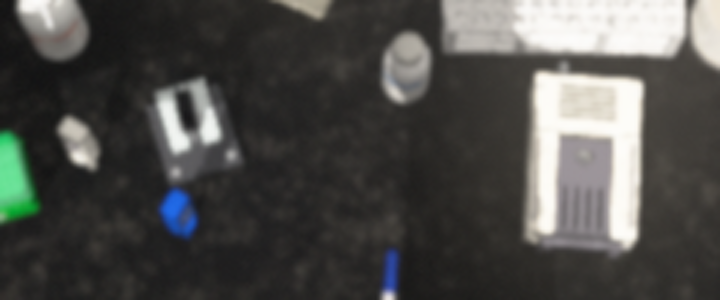

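Run:
```python
from h import *
from scipy.optimize import least_squares
s,t=load("scene0"),load("top0")
def cen(im,lo,hi,box):
    x0,y0,x1,y1=box; h=cv2.cvtColor(im,cv2.COLOR_BGR2HSV)[y0:y1,x0:x1]; m=cv2.inRange(h,lo,hi)
    c=max(cv2.findContours(m,cv2.RETR_EXTERNAL,cv2.CHAIN_APPROX_NONE)[0],key=cv2.contourArea)
    (x,y),wh,a=cv2.minAreaRect(c); return np.array([x+x0,y+y0]),np.array(wh),c.reshape(-1,2)+[x0,y0]
S=s["frame"];T=t["frame"]
R={}
R["dish"]=(cen(S,(0,0,120),(180,255,255),(180,280,250,340)),cen(T,(0,0,120),(180,255,255),(165,225,215,270)),.012)
R["dish2"]=(cen(S,(0,0,120),(180,255,255),(422,186,470,212)),cen(T,(0,0,150),(180,120,255),(413,228,448,264)),.012)
R["label"]=(cen(S,(0,0,170),(180,60,255),(375,212,422,245)),cen(T,(0,0,170),(180,60,255),(334,244,371,264)),.03)
R["markerblue"]=(cen(S,(105,120,60),(130,255,255),(255,215,290,245)),cen(T,(105,120,60),(130,255,255),(262,188,275,212)),.0055)
for k,(a,b,z) in R.items(): print(k,a[0],a[1].round(1),b[0],b[1].round(1),onz(s,a[0],z).round(3),onz(t,b[0],z).round(3))
def und(c,uv,k):
    f,cx,cy,_=cam(c); p=(np.array(uv)-[cx,cy])/f; q=p.copy()
    for _ in range(20): q=p/(1+k*(q@q))
    return q*f+[cx,cy]
def res(k): return np.concatenate([(onz(s,und(s,a[0],k[0]),z)-onz(t,und(t,b[0],k[1]),z))[:2] for a,b,z in R.values()])
r=least_squares(res,[0,0]); print("k",r.x,(r.fun*1000).round(1))
for k,(a,b,z) in R.items(): print(k,onz(s,und(s,a[0],r.x[0]),z).round(3),onz(t,und(t,b[0],r.x[1]),z).round(3))
# unit size check
for k in (0,r.x[1]):
    C=[onz(t,und(t,p,k),.045)[:2] for p in ((318.7,134),(354.3,136.3),(352,191.7),(315.7,190))]
    print(np.round(C,3),[round(float(np.linalg.norm(C[i]-C[(i+1)%4])),3) for i in range(4)])
```

```text
dish [215.  309.5] [41. 52.] [190.25000381 249.25      ] [30.4 31.1] [0.343 0.249 0.012] [0.35  0.24  0.012]
dish2 [445. 198.] [24. 40.] [430. 246.] [30. 30.] [ 0.374 -0.47   0.012] [ 0.372 -0.479  0.012]
label [399.30000305 222.60000038] [ 7.6 21.5] [352.5 253.5] [ 9. 21.] [ 0.34  -0.235  0.03 ] [ 0.344 -0.242  0.03 ]
markerblue [270.25000191 229.25      ] [13.4  5.7] [269.5 199.5] [13.  5.] [0.507 0.007 0.005] [0.509 0.004 0.006]
k [0.23688389 0.436461  ] [-5.7  7.2  5.1 -1.6 -0.6  4.9 -1.4  3. ]
dish [0.347 0.245 0.012] [0.353 0.238 0.012]
dish2 [ 0.386 -0.453  0.012] [ 0.381 -0.452  0.012]
label [ 0.348 -0.231  0.03 ] [ 0.348 -0.236  0.03 ]
markerblue [0.508 0.007 0.005] [0.509 0.004 0.006]
[[ 0.711 -0.146]
 [ 0.706 -0.256]
 [ 0.528 -0.244]
 [ 0.532 -0.134]] [0.111, 0.178, 0.109, 0.18]
[[ 0.709 -0.143]
 [ 0.702 -0.25 ]
 [ 0.528 -0.239]
 [ 0.532 -0.133]] [0.106, 0.174, 0.106, 0.178]
```

Run:
```python
from h import *
s,t=load("scene0"),load("top0")
print("cams",ray(s,(0,0))[0].round(3),ray(t,(0,0))[0].round(3))
c1=lambda x,y:(95+(x+.5)/3-.5,140+(y+.5)/3-.5); c2=lambda x,y:(140+(x+.5)/3-.5,110+(y+.5)/3-.5)
print("well top",onz(t,c2(586,155),.036), "scene",onz(s,c1(618,113),.036))
print("tip black: handle top tri",tri(s,c1(192,106),t,c2(184,100)))
print("handle top z.142 top",onz(t,c2(184,100),.142),"scene",onz(s,c1(192,106),.142), "handle bot z.08 scene",onz(s,c1(198,183),.08))
print("blue tip scene",onz(s,c1(253,338),0),"white tip",onz(s,c1(73,336),0),"blue top",onz(t,c2(176,205),.122))
for n,p in (("fl",(167,182)),("fr",(242,163)),("dotl",(177,172)),("dotr",(233,155)),("br",(207,78))): print(n,onz(t,c2(*p),.01).round(3))
print("scene base near",onz(s,c1(197,306),.01).round(3),"left",onz(s,c1(118,265),.01).round(3),"dot",onz(s,c1(196,292),.01).round(3))
crop(t["frame"],180,130,225,180,12,"c3"); crop(s["frame"],125,165,195,250,8,"c4")
a=cv2.imread("pics/c3.png");b=cv2.imread("pics/c4.png"); b=b[:600];a=a[:600]
print(a.shape,b.shape)
```

```text
cams [-0.15   0.526  0.531] [0.162 0.039 1.509]
well top [ 0.62605281 -0.19603471  0.036     ] scene [ 0.63679496 -0.19157335  0.036     ]
tip black: handle top tri (array([0.64419397, 0.20904627, 0.13780755]), np.float64(0.003155175258810194))
handle top z.142 top [0.64183944 0.20714986 0.142     ] scene [0.63730264 0.21340669 0.142     ] handle bot z.08 scene [0.63742199 0.21371886 0.08      ]
blue tip scene [0.544801   0.21952798 0.        ] white tip [0.61485949 0.32401934 0.        ] blue top [0.54216478 0.21257557 0.122     ]
fl [0.598 0.237 0.01 ]
fr [0.62 0.16 0.01]
dotl [0.609 0.227 0.01 ]
dotr [0.628 0.169 0.01 ]
br [0.713 0.2   0.01 ]
scene base near [0.589 0.242 0.01 ] left [0.672 0.269 0.01 ] dot [0.606 0.235 0.01 ]
(600, 540, 3) (600, 560, 3)
```

View pics/c3.png

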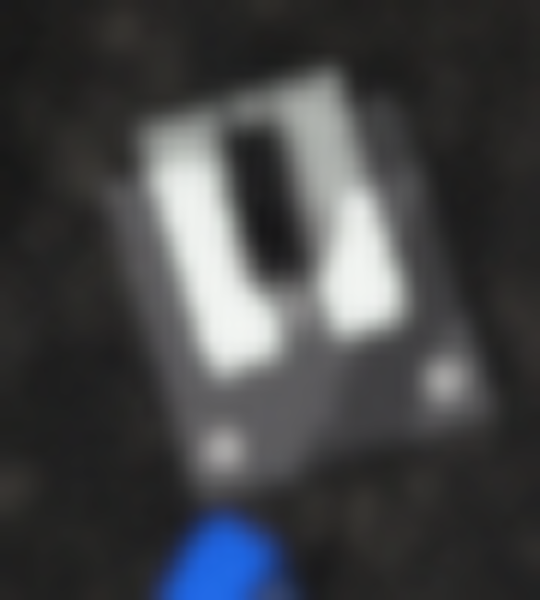

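Five pictures viewed so far. c3 shows the white fork plate at rest yaw about 17–18°, with its slot opening toward the robot. The black handle is centred near crop (262,176) at its top. The blue look-alike is about 100 mm in front.

```bash
cat >> h.py <<'E'
from scipy.spatial.transform import Rotation as Ro
def rot(o): return Ro.from_euler("xyz",o["orientation"],degrees=True).as_matrix()
def plan(o,P,yaw=None):
    """shift in tool axes (mm) to world P; turn about tool x to bring tool z onto world yaw (mod 180)"""
    R=rot(o); d=R.T@(np.array(P)-o["tool_pos"])*1000; a=np.degrees(np.arctan2(R[1,2],R[0,2])); out=[d.round(1)]
    if yaw is not None:
        e=(yaw-a+90)%180-90; out.append(round(float(e*np.sign(R[2,0])),1))
    print("TCP",o["tool_pos"].round(4),"jaw yaw",round(float(a),1),"tilt x",R[:,0].round(3),"shift,turn",*out)
E
python3 - <<'E'
from h import *
from plant import *
s,t=load("scene0"),load("top0")
c3=lambda x,y:(180+(x+.5)/12-.5,130+(y+.5)/12-.5)
C={n:onz(t,c3(*p),.075)[:2] for n,p in dict(fl=(215,378),fr=(408,315),bl=(140,130),br=(345,70)).items()}
print({k:v.round(4) for k,v in C.items()})
m=(C["fl"]+C["fr"])/2; b=(C["bl"]+C["br"])/2; u=(b-m)/np.linalg.norm(b-m); v=C["fl"]-C["fr"]
print("len",np.linalg.norm(b-m),"wid",np.linalg.norm(v),"yaw",np.degrees(np.arctan2(u[1],u[0])),np.degrees(np.arctan2(-v[0],v[1])),"seat",m+.024*u)
print("handle top",onz(t,c3(262,176),.142))
o=get_obs(); print(o["joint_pos"].round(1)); plan(o,(.64,.208,.24),18)
E
```

```text
{'fl': array([0.6079, 0.2235]), 'fr': array([0.6252, 0.1757]), 'bl': array([0.6733, 0.2455]), 'br': array([0.6902, 0.1942])}
len 0.06828752791438773 wid 0.050825954970289564 yaw 17.270292061551142 19.970913986473697 seat [0.63946175 0.2067375 ]
handle top [0.63816702 0.20590079 0.142     ]
[ 86.2  20.6   0.6  -0.  -70.1 -16.5]
TCP [0.2337 0.6328 0.2257] jaw yaw -110.3 tilt x [-0.    -0.001 -1.   ] shift,turn [-13.8 528.3 257.7] 51.7
```

>>> arm_command(
  commands=[-2, 53, 26, 0, 100, -2, 53, 26, 0, 100, -2, 53, 26, 0, 100, -2, 53, 26, 0, 100, -2, 53, 26, 0, 100],
)

```text
clock: 0.72
tool_pos: [0.4394, 0.4153, 0.2331]
orientation: [0.0, 89.6, -109.9]
force: [1.4, 0.9, 0.4]
opening: 0.0874
```

>>> arm_command(
  commands=[-2, 53, 26, 0, 100, -2, 53, 26, 0, 100, -2, 53, 26, 0, 100, -2, 53, 26, 0, 100, -2, 53, 26, 0, 100],
)

```text
clock: 1.35
tool_pos: [0.6494, 0.1949, 0.2429]
orientation: [-10.7, 89.5, -120.6]
force: [1.1, 1.4, 0.9]
opening: 0.0876
```

>>> arm_command(
  commands=[0, 0, 0, 10.3, 100, 0, 0, 0, 10.3, 100, 0, 0, 0, 10.3, 100, 0, 0, 0, 10.3, 100, 0, 0, 0, 10.3, 100],
)

```text
clock: 1.98
tool_pos: [0.6513, 0.1888, 0.2386]
orientation: [27.9, 89.2, -135.4]
force: [1.3, 0.5, -0.8]
opening: 0.0877
```

Run:
```python
from h import *
from plant import *
o=get_obs(); print(o["joint_pos"].round(1),o["clock"]); plan(o,(.638,.208,.160),18)
```

```text
[ 32.7  20.9   2.7   0.2 -72.6 -16.1] 1.975
TCP [0.6513 0.1888 0.2386] jaw yaw -163.3 tilt x [-0.01 -0.01 -1.  ] shift,turn [ 78.6 -22.7   6.3] -1.3
```

>>> arm_command(
  commands=[20, -22.5, 6, 0, 80, 20, 0, 0, -1, 80, 20, 0, 0, 0, 80, 0, 0, 0, 0, 80],
)

```text
clock: 2.48
tool_pos: [0.6373, 0.2081, 0.1754]
orientation: [23.5, 89.0, -139.0]
force: [-0.2, 0.2, 0.1]
opening: 0.0703
```

Run:
```python
from h import *
from plant import *
o=get_obs(); plan(o,(.638,.208,.092),18)
s=snapshot("scene");t=snapshot("top");np.save("pics/scene1.npy",s);np.save("pics/top1.npy",t)
p=proj(s,o["tool_pos"]);q=proj(t,o["tool_pos"]);print("tcp px",p,q)
a=cv2.resize(s["frame"][140:245,110:210],None,fx=4,fy=5.7/1.425,interpolation=3);b=cv2.resize(t["frame"][110:215,150:250],None,fx=4,fy=4,interpolation=3)
cv2.imwrite("pics/d1.png",np.hstack([a,b])); print(a.shape,b.shape)
```

```text
TCP [0.6373 0.2081 0.1754] jaw yaw -162.5 tilt x [-0.013 -0.011 -1.   ] shift,turn [83.4 -0.2 -1.9] -0.5
tcp px [159.81670951 159.99684637] [199.31810915 140.58185419]
(420, 400, 3) (420, 400, 3)
```

View pics/d1.png

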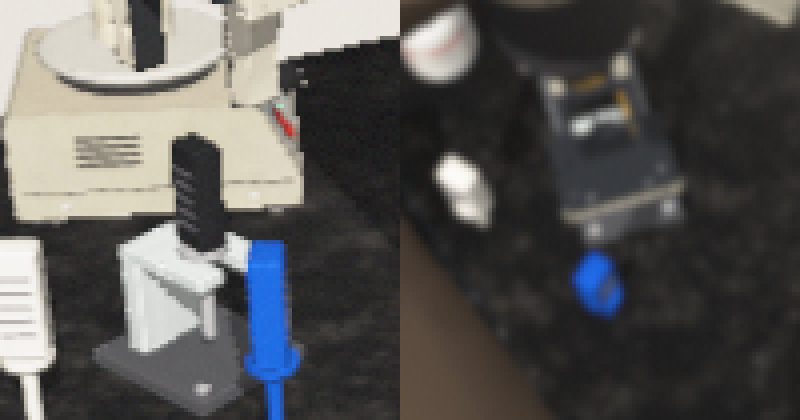

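Sixth picture. In the scene view the fingertips at crop (148,70) and (260,103) straddle the handle top at (196,146). The midpoint agrees with the predicted TCP at (199,80) to about 2 mm, so I'll descend and close.

>>> arm_command(
  commands=[30, -1.5, -2.5, 0, 80, 30, 0, 0, 0, 80, 22, 0, 0, 0, 80, 0, 0, 0, 0, 80],
)

```text
clock: 3.08
tool_pos: [0.6435, 0.2113, 0.0995]
orientation: [59.4, 89.7, -103.1]
force: [-0.6, 0.9, 0.3]
opening: 0.07
```

Run:
```python
from h import *
from plant import *
o=get_obs(); print(o["force"],o["opening"]); plan(o,(.638,.2095,.093),18)
```

```text
[-0.59891361  0.94751284  0.30934894] 0.07001506062169238
TCP [0.6435 0.2113 0.0995] jaw yaw -162.5 tilt x [-0.001 -0.006 -1.   ] shift,turn [6.5 0.1 5.7] -0.5
```

>>> arm_command(
  commands=[6.5, 0, 5.5, 0, 80, 0, 0, 0, 0, 60, 0, 0, 0, 0, 40, 0, 0, 0, 0, 20, 0, 0, 0, 0, 15],
)

```text
clock: 3.7
tool_pos: [0.6402, 0.2107, 0.0977]
orientation: [132.7, 89.7, -29.7]
force: [-0.5, -0.3, -0.8]
opening: 0.0354
```

>>> arm_command(
  commands=[0, 0, 0, 0, 0, 0, 0, 0, 0, 0, 0, 0, 0, 0, 0],
)

```text
clock: 4.08
tool_pos: [0.6403, 0.2107, 0.0978]
orientation: [132.7, 89.7, -29.7]
force: [-0.8, -0.0, 1.2]
opening: 0.0271
```

Run:
```python
from h import *
from plant import *
o=get_obs(); print(o["force"],o["opening"],o["clock"],o["moment"]); plan(o,(.638,.2095,.173),18)
```

```text
[-0.75922942 -0.02011285  1.21315924] 0.02714589204274459 4.075 [0.05044755 0.11138835 0.00385525]
TCP [0.6403 0.2107 0.0978] jaw yaw -162.4 tilt x [ 0.005 -0.003 -1.   ] shift,turn [-75.2   0.8   2.3] -0.4
```

>>> arm_command(
  commands=[0, 0, 0, 0, 0, -10, 0, 0, 0, 0, -25, 0, 0, 0, 0, -30, 0, 0, 0, 0, -30, 0, 0, 0, 0],
)

```text
clock: 4.7
tool_pos: [0.6383, 0.2101, 0.1936]
orientation: [66.2, 89.7, -96.2]
force: [0.6, -0.1, -0.9]
opening: 0.0266
```

Run:
```python
from h import *
from plant import *
o=get_obs(); print(o["force"],o["opening"],o["clock"],o["joint_pos"].round(1)); plan(o,(.630,-.194,.19),-3.3)
s=snapshot("scene");t=snapshot("top");np.save("pics/scene2.npy",s);np.save("pics/top2.npy",t)
tip=o["tool_pos"]+rot(o)[:,0]*.078; print("tip px",proj(s,tip),proj(t,tip))
cv2.imwrite("pics/e1.png",cv2.resize(s["frame"][110:245,110:210],None,fx=4,fy=4,interpolation=3))
```

```text
[ 0.55897055 -0.06770418 -0.87822753] 0.0266397778704415 4.7 [ 35.   21.5  -2.4   0.3 -66.3 -17.5]
TCP [0.6383 0.2101 0.1936] jaw yaw -162.4 tilt x [-0.001 -0.006 -1.   ] shift,turn [  6.  382.7 129.7] 20.9
tip px [161.08015662 185.53876066] [201.07750225 147.1481555 ]
```

View pics/e1.png

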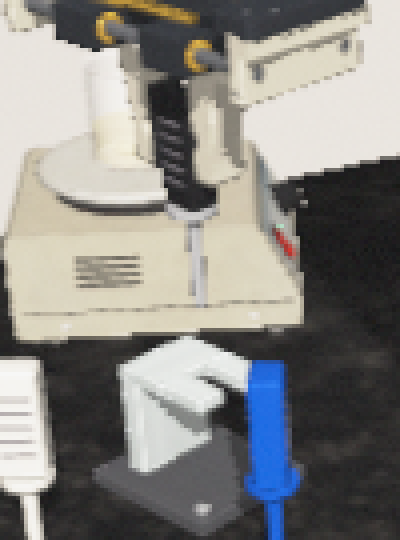

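Seventh picture. The pin is held clear of the rest, with its tip at crop (202,304), which is px (160.6,186). Predicted was (161.1,185.5). Next I'll carry it over the unit.

>>> arm_command(
  commands=[0, 54, 18, 0, 0, 0, 54, 18, 0, 0, 0, 54, 18, 0, 0, 0, 54, 18, 0, 0, 0, 54, 18, 0, 0],
)

```text
clock: 5.42
tool_pos: [0.6363, -0.0768, 0.1988]
orientation: [149.4, 89.6, -12.6]
force: [-0.4, 0.2, -0.6]
opening: 0.0268
```

>>> arm_command(
  commands=[0, 54, 18, 0, 0, 0, 45, 18, 0, 0, 0, 0, 0, 10.4, 0, 0, 0, 0, 10.4, 0, 0, 0, 0, 0, 0],
)

```text
clock: 6.05
tool_pos: [0.6301, -0.1909, 0.1985]
orientation: [169.4, 89.7, -14.2]
force: [0.0, -0.2, -0.6]
opening: 0.0267
```

Run:
```python
from h import *
from plant import *
o=get_obs(); print(o["force"],o["opening"],o["clock"],o["joint_pos"].round(1)); plan(o,(.630,-.194,.15),-3.3)
```

```text
[ 0.02701052 -0.15487498 -0.64934056] 0.02668601678305415 6.05 [  0.1  19.8  -4.2   0.1 -65.7  -3.8]
TCP [ 0.6301 -0.1909  0.1985] jaw yaw 176.4 tilt x [ 0.006 -0.001 -1.   ] shift,turn [48.5  3.   0.2] -0.3
```

>>> arm_command(
  commands=[25, 3, 0, 0, 0, 27, 0, 0, 0, 0, 0, 0, 0, 0, 0],
)

```text
clock: 6.42
tool_pos: [0.6305, -0.1934, 0.1461]
orientation: [171.6, 89.6, -11.1]
force: [-0.5, -0.4, -0.7]
opening: 0.027
```

Run:
```python
from h import *
from plant import *
o=get_obs(); print(o["force"],o["opening"],o["clock"]); plan(o,(.630,-.194,.14),-3.3)
s=snapshot("scene");t=snapshot("top");np.save("pics/scene3.npy",s);np.save("pics/top3.npy",t)
tip=o["tool_pos"]+rot(o)[:,0]*.078; print("tip px",proj(s,tip),proj(t,tip))
a=cv2.resize(s["frame"][145:220,262:346],None,fx=8,fy=8,interpolation=3)
s0=load("scene0");b=cv2.resize(s0["frame"][160:200,280:330],None,fx=8,fy=8,interpolation=3)
cv2.imwrite("pics/f1.png",a);cv2.imwrite("pics/f2.png",b)
```

```text
[-0.47024827 -0.3730275  -0.65614622] 0.027014885598605695 6.425
TCP [ 0.6305 -0.1934  0.1461] jaw yaw 177.2 tilt x [ 0.007 -0.001 -1.   ] shift,turn [6.1 0.7 0.5] 0.5
tip px [303.50807003 167.1357328 ] [335.73542804 156.58802269]
```

View pics/f1.png

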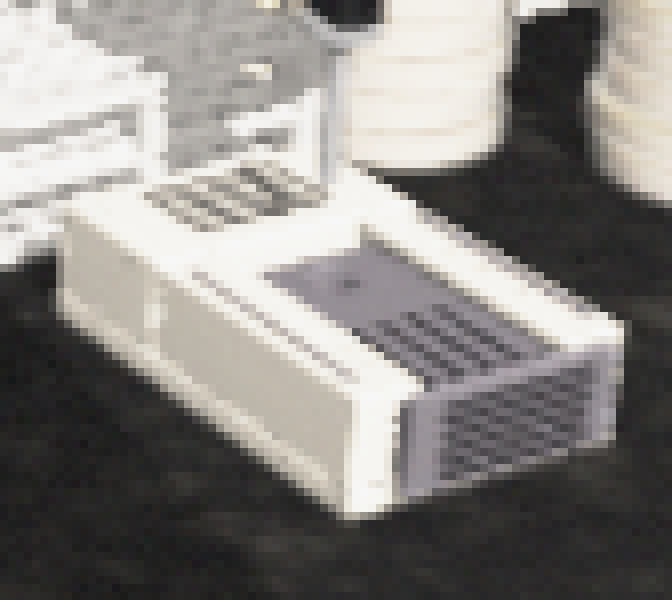

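Eighth picture. The pin hangs vertical over the unit near crop x=333, and the well is the dark spot near crop (350,282), px (305.3,179.8). I'll measure the well more exactly from the pixels in both views.

Run:
```python
from h import *
s,t=load("scene3"),load("top0")
g=cv2.cvtColor(s["frame"],6)[174:187,294:317]; print("scene cols 294.. rows 174..\n",g)
h=cv2.cvtColor(t["frame"],6)[154:178,324:348]; print("top cols 324.. rows 154..\n",h)
g=cv2.cvtColor(s["frame"],6)[150:178,298:310]; print("pin scene cols 298.. rows 150..\n",g)
for P in ((.63,-.194),(.626,-.196)):
  for dx,dy in ((0,0),(.0085,0),(-.0085,0),(0,.0085),(0,-.0085)): q=(P[0]+dx,P[1]+dy,.036); print(q,proj(s,q).round(1),proj(t,q).round(1))
print(proj(t,(.63,-.194,.024)),proj(s,(.63,-.194,.024)))
```

```text
scene cols 294.. rows 174..
 [[247 247 247 247 246 246 246 246 246 245 245 245 236 167 179 209 234 245
  245 244 244 244 242]
 [246 246 246 246 246 246 246 245 245 245 246 245 235 152 134 136 180 215
  238 245 244 245 246]
 [246 245 245 245 245 245 245 245 241 226 214 181 168 146 143 127 117 146
  184 222 242 245 245]
 [245 245 245 245 242 217 188 182 173 161 155 147 146 147 145 143 139 129
  120 169 211 234 244]
 [241 227 213 181 174 155 151 163 170 163 152 147 145 145 145 147 147 143
  141 136 138 181 216]
 [218 153 155 146 144 147 157 159 155 148 143 135 139 146 146 147 147 145
  144 144 130 119 147]
 [242 229 166 147 145 142 143 152 154 144 130 107 112 138 146 147 148 146
  146 146 143 140 130]
 [244 244 239 215 165 146 144 147 149 143 133 131 140 143 145 146 145 146
  145 145 145 147 143]
 [244 244 245 243 233 186 146 146 146 146 144 144 144 146 146 146 145 147
  146 146 147 145 146]
 [236 244 243 244 244 239 214 165 148 146 146 146 147 145 147 145 145 147
  146 146 144 137 110]
 [185 222 240 244 245 245 243 234 186 147 145 145 145 145 146 146 144 143
  120  89 125 143 130]
 [23
[... 3986 characters left out ...]
35 152 134 136]
 [245 245 245 245 241 226 214 181 168 146 143 127]
 [242 217 188 182 173 161 155 147 146 147 145 143]]
(0.63, -0.194, 0.036) [303. 178.] [334.3 160.1]
(0.6385, -0.194, 0.036) [300.9 176.9] [334.3 157.5]
(0.6215, -0.194, 0.036) [305.  179.2] [334.4 162.7]
(0.63, -0.1855, 0.036) [300.6 178.8] [331.6 160.1]
(0.63, -0.2025, 0.036) [305.3 177.3] [337.1 160.1]
(0.626, -0.196, 0.036) [304.5 178.4] [335.  161.3]
(0.6345, -0.196, 0.036) [302.5 177.3] [334.9 158.7]
(0.6175, -0.196, 0.036) [306.6 179.6] [335.1 164. ]
(0.626, -0.1875, 0.036) [302.1 179.1] [332.2 161.3]
(0.626, -0.20450000000000002, 0.036) [306.9 177.7] [337.7 161.4]
[333.72654518 161.26069835] [302.62991849 182.01129769]
```

>>> arm_command(
  commands=[12, -2.5, 6.5, 0, 0, 12, 0, 0, 0, 0, 0, 0, 0, 0, 0],
)

```text
clock: 6.9
tool_pos: [0.6267, -0.1905, 0.1256]
orientation: [172.8, 89.2, -9.8]
force: [-0.9, -0.2, -0.5]
opening: 0.0272
```

```bash
cat > look.py <<'E'
from h import *
from plant import *
import sys
o=get_obs(); print(o["force"].round(1),round(o["opening"],4),o["clock"]); plan(o,(.624,-.191,.118),-3.3)
s=snapshot("scene");np.save(f"pics/{sys.argv[1]}.npy",s)
tip=o["tool_pos"]+rot(o)[:,0]*.078; print("tip",tip.round(4),"px",proj(s,tip).round(1),"mouth below",proj(s,(tip[0],tip[1],.036)).round(1))
a=cv2.resize(s["frame"][155:191,285:325],None,fx=16,fy=16,interpolation=3); cv2.imwrite(f"pics/{sys.argv[1]}.png",a)
E
python3 look.py g1
```

```text
[-0.9 -0.2 -0.5] 0.0272 6.9
TCP [ 0.6267 -0.1905  0.1256] jaw yaw 177.3 tilt x [ 0.014 -0.003 -1.   ] shift,turn [7.6 0.6 2.8] 0.6
tip [ 0.6279 -0.1907  0.0476] px [302.9 174.7] mouth below [302.6 178.6]
```

>>> arm_command(
  commands=[6, 0.5, 5, 0, 0, 0, 0, 0, 0, 0],
)

```text
clock: 7.2
tool_pos: [0.6221, -0.191, 0.1201]
orientation: [172.8, 89.1, -9.9]
force: [-0.6, -0.2, -0.2]
opening: 0.0273
```

```bash
python3 look.py g2
```

```text
[-0.6 -0.2 -0.2] 0.0273 7.2
TCP [ 0.6221 -0.191   0.1201] jaw yaw 177.3 tilt x [ 0.016 -0.003 -1.   ] shift,turn [ 2.1 -0.  -1.9] 0.6
tip [ 0.6233 -0.1912  0.0421] px [304.  177.1] mouth below [303.8 179.2]
```

View pics/g2.png

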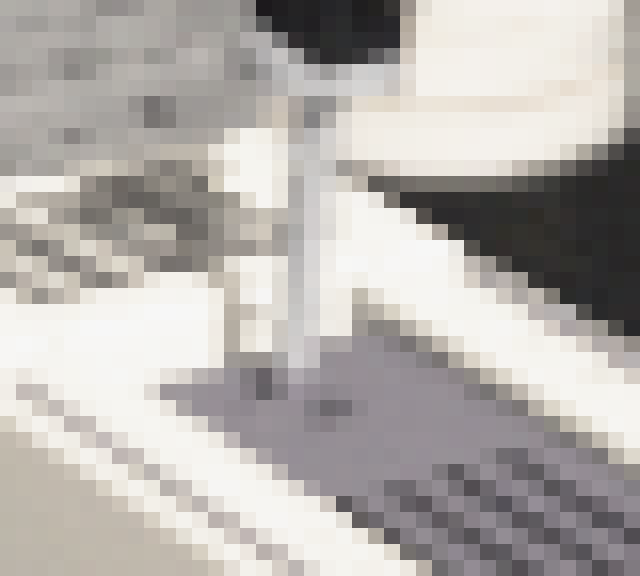

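Ninth picture. The pin tip is at about crop (305,365), px (303.6,177.5), just above and left of the dark well interior. Dropped to mouth height it lands at about (303.4,179.6), against a well centre of about (303.3,179.5). It is aligned, so I'll insert carefully.

>>> arm_command(
  commands=[5, 0, 0, 0, 0, 5, 0, 0, 0, 0, 0, 0, 0, 0, 0],
)

```text
clock: 7.62
tool_pos: [0.6231, -0.1912, 0.1102]
orientation: [172.4, 89.0, -10.2]
force: [-0.5, -0.7, -1.1]
opening: 0.0269
```

```bash
python3 look.py g3
```

```text
[-0.5 -0.7 -1.1] 0.0269 7.625
TCP [ 0.6231 -0.1912  0.1102] jaw yaw 177.3 tilt x [ 0.017 -0.003 -1.   ] shift,turn [-7.8 -0.2 -1. ] 0.6
tip [ 0.6245 -0.1914  0.0322] px [303.5 180.3] mouth below [303.6 179. ]
```

>>> arm_command(
  commands=[4, 0, 0, 0, 0, 4, 0, 0, 0, 0, 0, 0, 0, 0, 0],
)

```text
clock: 8.05
tool_pos: [0.6237, -0.1913, 0.102]
orientation: [172.4, 89.0, -10.3]
force: [0.4, -0.0, -0.6]
opening: 0.0267
```

>>> arm_command(
  commands=[3, 0, 0, 0, 0, 0, 0, 0, 0, 0],
)

```text
clock: 8.3
tool_pos: [0.6239, -0.1914, 0.0994]
orientation: [171.5, 88.9, -11.1]
force: [-0.7, 0.5, 1.1]
opening: 0.0271
```

```bash
python3 look.py g4
```

```text
[-0.7  0.5  1.1] 0.0271 8.3
TCP [ 0.6239 -0.1914  0.0994] jaw yaw 177.4 tilt x [ 0.018 -0.004 -1.   ] shift,turn [-18.6  -0.3  -0.4] 0.7
tip [ 0.6254 -0.1917  0.0214] px [303.  183.7] mouth below [303.4 178.9]
```

>>> arm_command(
  commands=[3, 0, 0, 0, 0, 0, 0, 0, 0, 0],
)

```text
clock: 8.6
tool_pos: [0.624, -0.1915, 0.0968]
orientation: [171.4, 88.9, -11.2]
force: [-1.7, 0.1, 3.4]
opening: 0.0267
```

Run:
```python
from plant import *
import numpy as np
F=[]
for i in range(6):
    snapshot("scene"); o=get_obs(); F.append(o["force"])
print(np.mean(F,0).round(2),np.std(F,0).round(2),o["tool_pos"].round(4),o["clock"])
```

```text
[-1.25  0.44  2.51] [0.42 0.49 0.22] [ 0.624  -0.1915  0.0969] 8.9
```

>>> arm_command(
  commands=[3.2, 0, 0, 0, 0, 0, 0, 0, 0, 0],
)

```text
clock: 9.15
tool_pos: [0.624, -0.1915, 0.0938]
orientation: [171.2, 88.9, -11.4]
force: [-2.1, 0.6, 3.2]
opening: 0.0274
```

```bash
cat > f.py <<'E'
from plant import *
import numpy as np
from h import plan
F=[]
for i in range(5):
    snapshot("scene"); o=get_obs(); F.append(o["force"])
print(np.mean(F,0).round(2),o["opening"].round(4),o["clock"]); plan(o,(.6403,.2107,.1),18)
E
python3 f.py
```

```text
Traceback (most recent call last):
  File "f.py", line 7, in <module>
    print(np.mean(F,0).round(2),o["opening"].round(4),o["clock"]); plan(o,(.6403,.2107,.1),18)
                                ^^^^^^^^^^^^^^^^^^
AttributeError: 'float' object has no attribute 'round'
```

```bash
sed -i 's/o\["opening"\].round(4)/round(o["opening"],4)/' f.py; python3 f.py
```

```text
[-1.92  0.67  3.65] 0.0271 9.65
TCP [ 0.624  -0.1915  0.0939] jaw yaw 177.4 tilt x [ 0.019 -0.004 -1.   ] shift,turn [  -7.3 -402.5    2. ] -20.6
```

>>> arm_command(
  commands=[0, 0, 5, 0, 0, 0, 0, 5, 0, 0, 0, 0, 5, 0, 0],
)

```text
clock: 10.02
tool_pos: [0.6125, -0.1908, 0.0952]
orientation: [173.5, 88.4, -9.1]
force: [2.7, 0.5, 3.6]
opening: 0.0271
```

```bash
python3 f.py
```

```text
[1.87 0.15 3.37] 0.027 10.275
TCP [ 0.6118 -0.1908  0.0948] jaw yaw 177.4 tilt x [ 0.025 -0.004 -1.   ] shift,turn [  -6.2 -402.4  -10.5] -20.6
```

>>> arm_command(
  commands=[0.5, 0, 6, 0, 0, 0.3, 0, 6, 0, 0, 0.3, 0, 6, 0, 0],
)

```text
clock: 10.65
tool_pos: [0.5942, -0.1901, 0.0936]
orientation: [172.9, 88.4, -9.6]
force: [2.8, 1.3, 6.0]
opening: 0.0269
```

```bash
python3 f.py
```

```text
[0.93 0.87 6.13] 0.0269 10.9
TCP [ 0.5935 -0.1901  0.0936] jaw yaw 177.4 tilt x [ 0.026 -0.005 -1.   ] shift,turn [  -7.  -402.5  -28.9] -20.6
```

>>> arm_command(
  commands=[-1, 0, 5, 0, 0, 0, 0, 5, 0, 0],
)

```text
clock: 11.15
tool_pos: [0.5827, -0.1894, 0.0942]
orientation: [173.3, 88.5, -9.3]
force: [2.4, 0.8, 5.2]
opening: 0.0269
```

```bash
python3 f.py
```

```text
[0.69 0.71 3.7 ] 0.0268 11.4
TCP [ 0.5823 -0.1895  0.0939] jaw yaw 177.4 tilt x [ 0.025 -0.004 -1.   ] shift,turn [  -6.4 -402.4  -40.1] -20.6
```

>>> arm_command(
  commands=[0, 0, 6, 0, 0, 0, 0, 6, 0, 0, 0, 0, 5, 0, 0],
)

```text
clock: 11.78
tool_pos: [0.566, -0.1885, 0.0937]
orientation: [173.7, 88.4, -8.9]
force: [2.0, 2.2, 3.9]
opening: 0.0267
```

```bash
python3 f.py
```

```text
[1.13 1.46 5.14] 0.0271 12.025
TCP [ 0.5655 -0.1886  0.0936] jaw yaw 177.4 tilt x [ 0.026 -0.004 -1.   ] shift,turn [  -6.2 -402.2  -56.9] -20.6
```

>>> arm_command(
  commands=[-0.7, -1, 6, 0, 0, 0, 0, 6, 0, 0, 0, 0, 4, 0, 0],
)

```text
clock: 12.4
tool_pos: [0.5493, -0.1872, 0.0938]
orientation: [171.9, 88.5, -10.6]
force: [2.3, 0.6, 4.3]
opening: 0.0269
```

```bash
python3 f.py
```

```text
[1.4  0.17 4.56] 0.027 12.65
TCP [ 0.549  -0.1872  0.0936] jaw yaw 177.4 tilt x [ 0.025 -0.005 -1.   ] shift,turn [  -6.1 -401.6  -73.5] -20.6
```

>>> arm_command(
  commands=[-0.5, 0, 5, 0, 0, 0, 0, 4, 0, 0],
)

```text
clock: 12.9
tool_pos: [0.5404, -0.1867, 0.0937]
orientation: [172.0, 88.5, -10.6]
force: [2.6, 0.5, 4.4]
opening: 0.027
```

```bash
python3 f.py
```

```text
[1.65 0.89 3.83] 0.0268 13.15
TCP [ 0.54   -0.1867  0.0936] jaw yaw 177.4 tilt x [ 0.024 -0.005 -1.   ] shift,turn [  -5.9 -401.5  -82.5] -20.6
```

>>> arm_command(
  commands=[0, 0, 4, 0, 0, 0, 0, 3, 0, 0],
)

```text
clock: 13.4
tool_pos: [0.5368, -0.1861, 0.0942]
orientation: [174.2, 88.1, -8.4]
force: [9.8, 1.3, -1.9]
opening: 0.0268
```

```bash
python3 f.py
```

```text
[ 7.83  1.24 -0.69] 0.027 13.65
TCP [ 0.5369 -0.1861  0.0942] jaw yaw 177.5 tilt x [ 0.032 -0.005 -0.999] shift,turn [  -4.3 -401.   -85.9] -20.5
```

>>> arm_command(
  commands=[0.5, 0, -2, 0, 0, 0, 0, 0, 0, 0],
)

```text
clock: 13.9
tool_pos: [0.5378, -0.1864, 0.0936]
orientation: [173.0, 88.3, -9.6]
force: [1.8, 1.7, 4.8]
opening: 0.0269
```

```bash
python3 f.py
python3 - <<'E'
from h import *
from plant import *
s=snapshot("scene"); t=snapshot("top"); np.save("pics/top5.npy",t); crop(s["frame"],250,140,350,225,7,"k1")
E
```

```text
[1.9  0.76 4.71] 0.0269 14.15
TCP [ 0.5378 -0.1863  0.0936] jaw yaw 177.5 tilt x [ 0.03  -0.005 -1.   ] shift,turn [  -5.3 -401.1  -85. ] -20.5
```

View pics/k1.png

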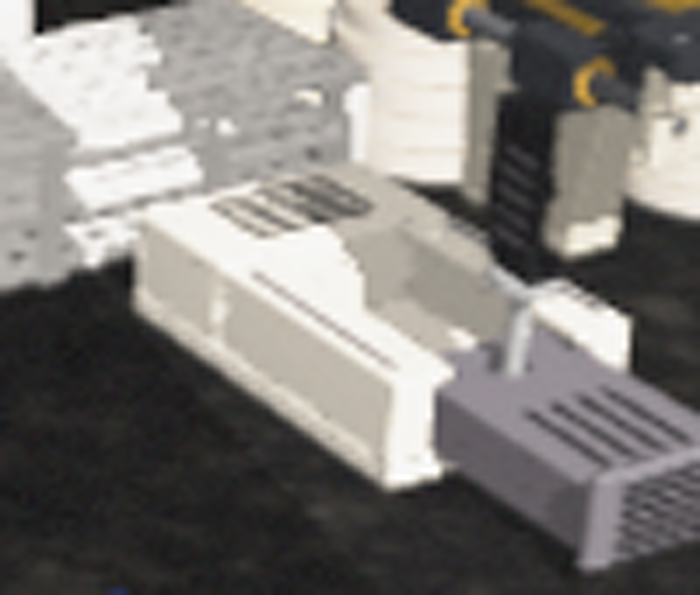

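Tenth picture. The cassette is out of the unit by most of its length, with the pin standing in the well at crop (518,345). I'll nudge once more against the stop with the button down.

>>> arm_command(
  commands=[0.3, -0.5, 2, 0, 0, 0.3, 0, 1, 0, 0, 0, 0, 0, 0, 0],
)

```text
clock: 14.62
tool_pos: [0.5373, -0.186, 0.0937]
orientation: [173.3, 88.0, -9.2]
force: [3.8, -0.6, 1.6]
opening: 0.0272
```

```bash
python3 f.py
python3 - <<'E'
from h import *
# bezel front-top edge: estimate travel of bezel in scene between before/after (top view, grey mask lowest edge)
a,b=load("top0"),load("top5")
for t in (a,b):
    g=cv2.cvtColor(t["frame"],6)[180:235,322:350].astype(int); print(g[:,::9][:, :].mean(1).round(0).astype(int).tolist())
E
```

```text
[ 4.03 -0.66  2.69] 0.0269 14.875
TCP [ 0.5372 -0.186   0.0936] jaw yaw 177.5 tilt x [ 0.035 -0.006 -0.999] shift,turn [  -5.  -400.8  -85.8] -20.5
[184, 182, 182, 182, 182, 184, 187, 181, 162, 152, 155, 148, 122, 86, 62, 54, 53, 52, 51, 51, 50, 49, 49, 48, 47, 47, 47, 47, 46, 44, 45, 44, 44, 45, 45, 46, 46, 46, 46, 45, 44, 43, 43, 42, 42, 40, 40, 40, 40, 40, 40, 40, 40, 41, 40]
[124, 120, 116, 113, 113, 115, 116, 113, 102, 93, 90, 88, 87, 88, 93, 102, 109, 109, 103, 94, 88, 87, 87, 88, 89, 89, 90, 92, 96, 101, 108, 112, 111, 105, 100, 102, 110, 109, 92, 68, 52, 47, 46, 45, 45, 44, 44, 44, 44, 44, 45, 45, 46, 46, 45]
```

Bezel edge moved 26 px, about 80 mm, so the cassette is at its stop. Now I'll lift out.

>>> arm_command(
  commands=[-12, 0, -1.5, 0, 0, -20, 0, -0.5, 0, 0, -30, 0, -1, 0, 0, -35, 0, -1, 0, 0, 0, 0, 0, 0, 0],
)

```text
clock: 15.5
tool_pos: [0.5284, -0.1848, 0.1882]
orientation: [172.6, 89.3, -10.1]
force: [-0.1, -0.0, -1.0]
opening: 0.0265
```

Run:
```python
from h import *
from plant import *
o=get_obs(); print(o["force"].round(1),o["opening"],o["clock"],o["joint_pos"].round(1)); plan(o,(.640,.2107,.19),17.6)
s=snapshot("scene");tip=o["tool_pos"]+rot(o)[:,0]*.078; print("tip px",proj(s,tip),tip); np.save("pics/scene6.npy",s)
crop(s["frame"],250,120,350,220,6,"l1")
```

```text
[-0.1 -0.  -1. ] 0.026505730847941014 15.5 [  0.9  11.  -17.9   0.2 -60.4  -3.6]
TCP [ 0.5284 -0.1848  0.1882] jaw yaw 177.3 tilt x [ 0.013 -0.002 -1.   ] shift,turn [  -1.2 -400.2  -93. ] -20.3
tip px [329.24654014 166.52695002] [ 0.52941728 -0.18493165  0.11025102]
```

>>> arm_command(
  commands=[0, -50, -11.5, 0, 0, 0, -50, -11.5, 0, 0, 0, -50, -11.5, 0, 0, 0, -50, -11.5, 0, 0, 0, -50, -11.5, 0, 0],
)

```text
clock: 16.18
tool_pos: [0.5877, 0.0644, 0.1767]
orientation: [20.3, 89.2, -163.0]
force: [0.7, -0.4, -0.6]
opening: 0.0272
```

>>> arm_command(
  commands=[0, -50, -11.5, 0, 0, 0, -50, -11.5, 0, 0, 0, -40, -11.5, 0, 0, 0, 0, 0, -10, 0, 0, 0, 0, -10, 0],
)

```text
clock: 16.8
tool_pos: [0.6214, 0.2068, 0.1624]
orientation: [4.3, 87.6, -158.3]
force: [-0.4, 0.6, -0.4]
opening: 0.0269
```

Run:
```python
from h import *
from plant import *
o=get_obs(); print(o["force"].round(1),o["opening"],o["clock"],o["joint_pos"].round(1)); plan(o,(.640,.2107,.18),17.6)
```

```text
[-0.4  0.6 -0.4] 0.02688427892078508 16.8 [ 35.1  22.6  -4.6  -0.6 -65.1 -17.5]
TCP [0.6214 0.2068 0.1624] jaw yaw -162.6 tilt x [-0.039 -0.016 -0.999] shift,turn [-18.4   1.9 -18.1] -0.2
```

>>> arm_command(
  commands=[-18, 2, -18, 0, 0, 0, 0, 0, 0, 0],
)

```text
clock: 17.05
tool_pos: [0.6363, 0.2094, 0.1749]
orientation: [4.9, 86.9, -157.6]
force: [0.2, -0.5, -0.3]
opening: 0.0267
```

```bash
cat > r.py <<'E'
from h import *
from plant import *
import sys
o=get_obs(); print(o["force"].round(1),round(o["opening"],4),o["clock"]); plan(o,(.6403,.2107,.0978),17.6)
s=snapshot("scene");tip=o["tool_pos"]+rot(o)[:,0]*.078; print("tip",tip.round(4),proj(s,tip)); np.save(f"pics/{sys.argv[1]}.npy",s)
print("seat0 px",proj(s,(.6403,.2107,.075)),"tip over seat",proj(s,(.6403,.2107,tip[2])))
a=cv2.resize(s["frame"][130:230,120:200],None,fx=5,fy=5,interpolation=3); b=cv2.resize(load("scene2")["frame"][130:230,120:200],None,fx=5,fy=5,interpolation=3)
cv2.imwrite(f"pics/{sys.argv[1]}.png",np.hstack([a,b]))
E
python3 r.py m1
```

```text
[ 0.2 -0.5 -0.3] 0.0267 17.05
TCP [0.6363 0.2094 0.1749] jaw yaw -162.5 tilt x [-0.049 -0.02  -0.999] shift,turn [76.8 -0.4 -8.3] -0.1
tip [0.6325 0.2078 0.097 ] [163.58495235 193.99914738]
seat0 px [161.57358725 201.78750697] tip over seat [160.83552379 192.91942442]
```

>>> arm_command(
  commands=[5, 0, -4, 0, 0, 5, 0, -2, 0, 0, 0, 0, 0, 0, 0],
)

```text
clock: 17.48
tool_pos: [0.6374, 0.2093, 0.1594]
orientation: [4.4, 86.4, -158.2]
force: [0.7, 0.7, -1.3]
opening: 0.027
```

```bash
python3 r.py m2
```

```text
[ 0.7  0.7 -1.3] 0.027 17.475
TCP [0.6374 0.2093 0.1594] jaw yaw -162.6 tilt x [-0.058 -0.023 -0.998] shift,turn [61.2 -0.7 -7. ] -0.2
tip [0.6329 0.2075 0.0815] [164.1189027  200.17982879]
seat0 px [161.57358725 201.78750697] tip over seat [161.35715146 199.1869577 ]
```

View pics/m2.png

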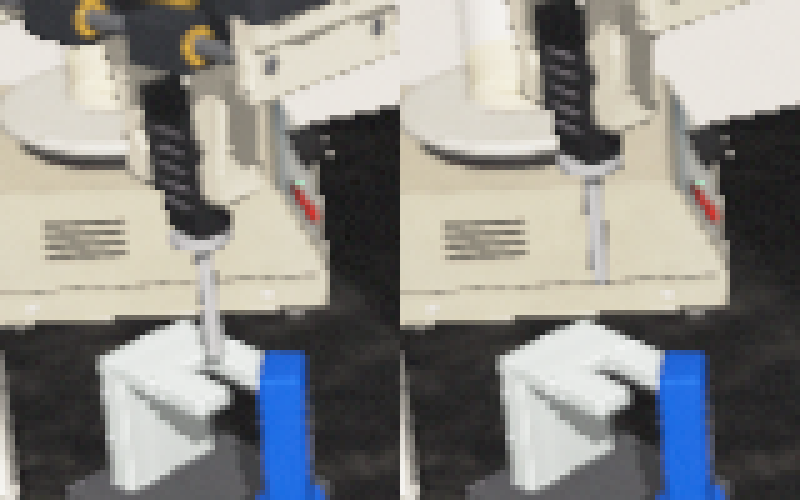

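Eleventh picture. The tip is at crop (213,362), right at the slot's mouth and a few mm toward the open side, and the tool leans about 3.5°. I'll descend gently while watching the force.

>>> arm_command(
  commands=[5, 0, -3, 0, 0, 6, 0, -1, 0, 0, 0, 0, 0, 0, 0],
)

```text
clock: 17.9
tool_pos: [0.6408, 0.2104, 0.1479]
orientation: [4.3, 86.5, -158.3]
force: [-0.2, -0.8, -1.1]
opening: 0.0269
```

```bash
python3 r.py m3
```

```text
[-0.2 -0.8 -1.1] 0.0269 17.9
TCP [0.6408 0.2104 0.1479] jaw yaw -162.6 tilt x [-0.057 -0.023 -0.998] shift,turn [50.  -0.7 -2.7] -0.2
tip [0.6364 0.2086 0.07  ] [163.35716602 204.24272616]
seat0 px [161.57358725 201.78750697] tip over seat [161.73766798 203.75899265]
```

>>> arm_command(
  commands=[10, 0, -1, 0, 0, 10, 0, -1, 0, 0, 10, 0, -1, 0, 0, 8, 0, -1, 0, 0, 0, 0, 0, 0, 0],
)

```text
clock: 18.58
tool_pos: [0.6424, 0.2106, 0.1068]
orientation: [4.3, 86.5, -158.2]
force: [0.8, -0.5, -0.7]
opening: 0.0268
```

```bash
python3 r.py m4
```

```text
[ 0.8 -0.5 -0.7] 0.0268 18.575
TCP [0.6424 0.2106 0.1068] jaw yaw -162.6 tilt x [-0.057 -0.023 -0.998] shift,turn [ 9.1 -0.7  1.5] -0.2
tip [0.638  0.2089 0.0289] [164.25772978 219.95377731]
seat0 px [161.57358725 201.78750697] tip over seat [163.06657728 219.72628825]
```

>>> arm_command(
  commands=[4, 0, 0, 0, 0, 3, 0, 0, 0, 0, 0, 0, 0, 0, 0],
)

```text
clock: 19.0
tool_pos: [0.6427, 0.2108, 0.1006]
orientation: [4.2, 86.6, -158.4]
force: [0.9, -0.5, -1.1]
opening: 0.0269
```

```bash
python3 f.py
```

```text
[-0.04 -0.23 -0.99] 0.0269 19.25
TCP [0.6429 0.2109 0.101 ] jaw yaw -162.6 tilt x [-0.055 -0.022 -0.998] shift,turn [ 1.1 -0.6  2.4] -0.6
```

>>> arm_command(
  commands=[2.5, 0, 0.5, 0, 0, 0, 0, 0, 0, 0],
)

```text
clock: 19.5
tool_pos: [0.6424, 0.2108, 0.0987]
orientation: [4.1, 86.6, -158.5]
force: [-0.6, 0.7, -0.9]
opening: 0.0271
```

```bash
python3 f.py
```

```text
[ 0.32  0.12 -0.86] 0.0267 19.75
TCP [0.6424 0.2107 0.0986] jaw yaw -162.6 tilt x [-0.055 -0.022 -0.998] shift,turn [-1.3 -0.6  2.1] -0.6
```

>>> arm_command(
  commands=[2, 0, 0.5, 0, 0, 0, 0, 0, 0, 0],
)

```text
clock: 20.0
tool_pos: [0.6425, 0.2108, 0.0987]
orientation: [4.5, 86.8, -158.0]
force: [-0.3, -0.5, -1.4]
opening: 0.027
```

```bash
python3 f.py
```

```text
[-0.72  0.16  1.78] 0.027 20.25
TCP [0.6426 0.2108 0.0984] jaw yaw -162.5 tilt x [-0.053 -0.021 -0.998] shift,turn [-1.4 -0.6  2.3] -0.5
```

Contact force is up, so the flange is on the plate. I'll release, then retreat.

>>> arm_command(
  commands=[0, 0, 0, 0, 36, 0, 0, 0, 0, 45, 0, 0, 0, 0, 60, 0, 0, 0, 0, 75, 0, 0, 0, 0, 75],
)

```text
clock: 20.88
tool_pos: [0.6422, 0.2105, 0.0974]
orientation: [4.7, 86.7, -157.8]
force: [0.4, 0.7, 0.8]
opening: 0.0627
```

```bash
python3 f.py
python3 - <<'E'
from h import *
from plant import *
s=snapshot("scene"); np.save("pics/n1.npy",s)
a=s["frame"][150:235,120:200];b=load("scene0")["frame"][150:235,120:200]
cv2.imwrite("pics/n1.png",cv2.resize(np.hstack([a,b]),None,fx=5,fy=5,interpolation=3))
g=lambda x:cv2.cvtColor(x,6)[175:205,145:175].astype(int)
E
```

```text
[ 0.16 -0.22  0.12] 0.0658 21.125
TCP [0.6423 0.2105 0.0975] jaw yaw -162.6 tilt x [-0.054 -0.022 -0.998] shift,turn [-2.4 -0.8  1.9] -0.6
```

>>> arm_command(
  commands=[-10, 0, 1, 0, 75, -20, 0, 1, 0, 75, -30, 0, 0, 0, 75, -40, 0, 0, 0, 75, -40, 0, 0, 0, 75],
)

```text
clock: 21.8
tool_pos: [0.6465, 0.2122, 0.2406]
orientation: [5.6, 86.4, -156.9]
force: [0.8, 0.3, -0.2]
opening: 0.0656
```

```bash
python3 f.py
python3 - <<'E'
from h import *
from plant import *
s=snapshot("scene"); s0=load("scene0")
def cr(x0,y0,x1,y1,k): return [cv2.resize(i["frame"][y0:y1,x0:x1],None,fx=k,fy=k,interpolation=3) for i in (s,s0)]
a,b=cr(120,150,200,245,4); c,d=cr(255,160,345,225,4)
top=np.hstack([a,b]); bot=np.hstack([c,d]); w=max(top.shape[1],bot.shape[1])
im=np.vstack([cv2.copyMakeBorder(i,0,0,0,w-i.shape[1],0) for i in (top,bot)])[:600]
im=cv2.resize(im,None,fx=.9,fy=.9); cv2.imwrite("pics/z1.png",im); print(im.shape)
dd=cv2.absdiff(s["frame"],s0["frame"]).max(2)
for n,(x0,y0,x1,y1) in dict(bottle=(215,160,240,200),marker=(262,222,302,258),refill=(372,210,424,246),dish=(186,286,246,334),blue=(170,198,188,256)).items(): print(n,(dd[y0:y1,x0:x1]>40).sum())
E
```

```text
[0.75 0.13 1.27] 0.0656 22.05
TCP [0.6462 0.2122 0.2388] jaw yaw -162.6 tilt x [-0.059 -0.024 -0.998] shift,turn [138.9  -1.1  -2.7] -0.6
(540, 648, 3)
bottle 219
marker 181
refill 0
dish 0
blue 0
```

View pics/z1.png

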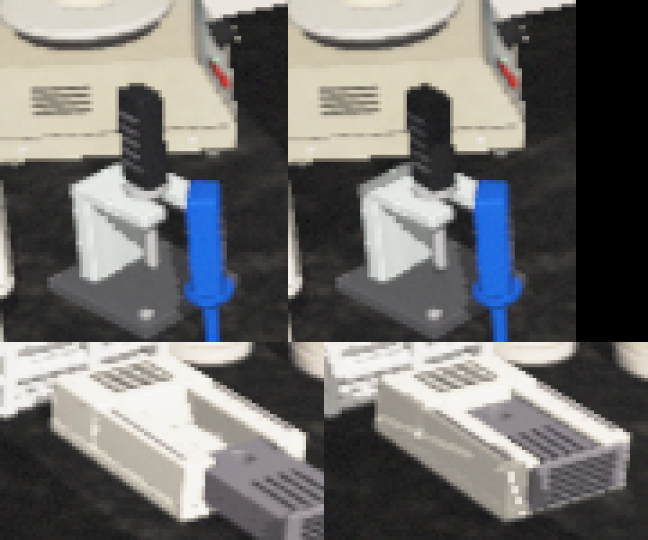

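Twelfth and last picture. The pin stands upright in the fork, in the same place as at the start, and the cassette is fully out with the well visible. Before handing in, I'll check numerically whether the bottle and marker differences are only shadow.

Run:
```python
from h import *
from plant import *
s=snapshot("scene");t=snapshot("top")
for c,c0,bx in ((s,load("scene0"),{"bottle":(215,165,240,200),"marker":(255,215,305,260)}),(t,load("top0"),{"marker":(258,186,280,240)})):
  for n,(x0,y0,x1,y1) in bx.items():
    for i in (c0,c):
      m=cv2.inRange(cv2.cvtColor(i["frame"],cv2.COLOR_BGR2HSV)[y0:y1,x0:x1],(95,90,40),(135,255,255)); ys,xs=np.nonzero(m); print(n,xs.mean().round(2)+x0,ys.mean().round(2)+y0,len(xs))
r=(slice(180,235),slice(322,350)); g=cv2.cvtColor(t["frame"],6)[r].mean(1).round(0).astype(int); print(g.tolist())
close_job(); print(get_obs()["clock"])
```

```text
bottle 226.18 181.79 33
bottle 226.38 181.78 32
marker 274.98 233.91 92
marker 274.64 233.66 91
marker 269.86 200.59 79
marker 270.03 199.63 75
[215, 204, 193, 188, 186, 186, 185, 181, 176, 170, 165, 161, 154, 145, 138, 135, 134, 130, 126, 123, 122, 121, 120, 119, 118, 117, 118, 118, 117, 116, 116, 117, 115, 108, 102, 103, 113, 117, 101, 76, 60, 53, 50, 48, 47, 46, 46, 45, 45, 45, 46, 45, 45, 45, 44]
the job is handed in; nothing more can be done
the job is handed in; nothing more can be done
```

I handed the job in at about 22 s of the 54 s allowed; it gave no verdict. I pressed the button with the pin, pushed the cassette out to its stop, lifted the pin clear and hung it back in its fork rest.

**Last checks:**
- **Button, cassette home:** the upward force settled at about 4.4 N, which is roughly 6 mm pressed.
- **Stop:** the side force jumped to about 8 N when the cassette reached it. The front bezel had moved 26 px in the top view, about 80 mm, and it was still there in the final picture.
- **Locked out:** the well is empty, so the button should be up. I did not measure the button itself.
- **Pin:** it stands upright in the fork and looks the same as in the starting picture. The arm has let go and is well above it.
- **Bottle and marker:** both match the starting pictures to about 1 px (a few mm). Pixel brightness changed around both; I put that down to the arm's shadow.
- **Refill and dish:** no change from the start in the camera picture.

**What disagreed:**
- **Cameras:** the two views differed by about 4–7 mm, so I lined up the pin and well within one view.
- **Tool tilt:** the tool drifted about 3.5° off vertical by the time I set the pin down. The pin stood upright after release.
- **Press depth:** the force varied between about 4 and 7 N during the push. When the cassette hit the stop it briefly read near zero upward; I put that down to friction on the well wall. Backing off 1 mm showed the button still pressed.

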